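# Unscrew the spring-loaded cap of a water filter and draw the spent cartridge

### The arm

A 6-joint arm with a two-finger parallel gripper is mounted at the origin on a cart in front of the work surface, level with it; the furniture and walls round the work are solid. World frame = base frame: x ahead of the robot, y to its left, z up, the work surface at z = 0. Lengths are in mm, angles in degrees, forces in N, time in s.
With the tool pointing down it reaches from about 300 to 850 mm from the base axis. Payload 4.2 kg.
Tool frame: the origin (TCP) lies midway between the tips of the shut fingers; the grasp point (between the pads) lies 19 mm behind it; z points along the fingers, y is the line along which they close (so a half turn about z gives the same grasp; the last joint's range is limited). The gripper opens to 91 mm and grips with 3 to 60 N. Pads are 32 mm wide; open, the fingers measure 118 mm over their backs; the gripper's body (76 mm by 178 mm) begins 60 mm behind the grasp point.
Start: joints at [70.187, 18.312, 89.639, -0, 72.044, -1.146], TCP at [184.041, 544.768, 213.976] pointing down, gripper open.
Joint ranges: [-177.97, 177.97], [-48.28, 115.42], [12.27, 149.76], [-77.06, 257.06], [2.81, 150.46], [-146.56, 146.56]. Speed limits (degrees/s): [147.25, 147.25, 180, 180, 180, 180].

### API

Orientations are given as [roll, pitch, yaw] about the fixed x, y, z axes, in that order (R = Rz(yaw) Ry(pitch) Rx(roll)).
In Python, from workcell import env gives the robot as it stands.
- The arm moves only by the shell command python3 -m jog 'ROWS' [FORCE]. ROWS is a JSON object of lists of equal length, an entry for each row: "jaw": the finger opening in mm, from 0 to 91.2; "slide": the shift along the tool's x, y, z in units of 30 mm (1.0 is 30 mm), a list of three; "spin": the turn about the tool's z in units of 8 degrees (1.0 is 8 degrees). In form: {"jaw": [jaw, ...], "slide": [[dx, dy, dz], ...], "spin": [spin, ...]}. A call has 1 to 10 rows; each row shifts and turns the commanded pose from where the row before left it, along the tool's axes as they then stand; what a row does not reach is not made up. A row lasts 1/10 s, in which the tool goes at most 50 mm and 8.59 degrees, less where a joint would pass 70% of its speed; a pose out of reach is approached as far as the arm can. A call is refused whole if a number of a shift passes 1 or a number of a turn 1, either way. A call with a gripper value outside its range is refused whole. The fingers move at their own pace and stop on an object; FORCE is the grip in N (left out, the last holds). Time passes only in rows, so rows that do not move let the fingers close. It gives the time, the measured TCP pose, the force, the opening and the grip force at its end, in the units of the state.
- env.state(): the state, without advancing time (a new reading comes with each control period).
- env.grab_frame(name): name is "side" or "top" or "wrist"; returns the picture (384x512x3 uint8, red, green, blue); there is no depth.
- env.camera_model(name): a dict with "fx", "fy", "cx", "cy" (pixels), "D" ([k1, k2, p1, p2, k3] as OpenCV has them; the pictures are not rectified), "camera_from_world" (4x4, takes a point from world to camera coordinates). Camera axes: x right, y up, looking along -z (the intrinsics and any distortion apply to the point x, -y, -z); pixel columns grow to the right and rows downward; lengths in mm; the calibration is good to about 2 mm. A picture is of the moment at which its call begins: read the wrist's pose just before it. camera_model takes no time and is no camera call; for the wrist camera it gives the pose at the moment of the call.
- env.job_done(): hands the job in; it is judged then, once.
The state is a dict: "time_s": time; "qpos": joint angles; "qvel": joint speeds; "effort": joint torques, N m; "ee_pos": TCP position; "ee_rot": TCP orientation; "force": force on the tool from outside, world axes, zero at the start; "torque": the same for the moment, N m; "gripper_width": finger opening in mm; "gripper_force": force on a finger pad.
Only numpy, scipy, OpenCV 4.12 (cv2) and the standard library are available. Lean on these libraries where they do the work, as an engineer would, in place of code of your own. Each camera call takes 0.05 s, during which the arm holds its last target. There are 200 camera calls.

### The job

The water filter's cartridge is spent. Unscrew the filter's cap against its spring, in as many turns of the hand as it takes, without ever straining the thread, and keep hold of it as it comes free so that the spring cannot throw it off; lay it flat, right way up, in the middle of the saucer. Then draw the cartridge out by its knob and stand it in the cup to drain.

Things in the scene. Friction and masses are not known exactly. Their poses are not given: they have to be found in the camera images.
- filter: Counter-top water filter, a steel cylinder 93 mm across and 100 mm high on a grey foot 104 mm across; it stands fast and cannot move. Origin: centre of its underside on the table, z up; a small tap sticks out to its -x, 76 mm from the axis. A neck 41 mm across with a coarse thread stands on top to z = 129 mm; its bore is 32 mm wide.
- mouth (a point): Centre of the neck's upper lip, 129 mm above the table, on the axis of neck, cap and cartridge, which is upright. Once the cap is off, the spring holds the cartridge up so that the top of its knob stands about 27 mm above this point.
- cap: Black ribbed screw cap, 60 mm across, 28 mm high, 50 g, on the filter's neck. Origin: centre of its lower rim; z up. Right-hand thread: it unscrews counter-clockwise from above and climbs 12 mm a turn. How far it is screwed on varies and does not show. A spring pushes it up with 4 to 8 N; over its last 0.1 rad the thread barely holds, and past it the spring shoots the cap off unless held.
- cartridge: Loose white cartridge, 80 g, standing upright in the filter on a spring, under the cap: a barrel 27 mm across and 70 mm long with a round pull knob on top, 18 mm across, 70 to 84 mm above its underside. Origin: centre of its underside; z along it towards the knob. It slides freely in the bore.
- saucer: Shallow white round saucer, 156 mm across, 14 mm high, flat inside for 90 mm, loose on the table. Origin: centre of its underside; its inner floor is 5 mm above that.
- cup: Small white cup without a handle, 64 mm across at the rim, 58 mm high, wall 3.5 mm, loose on the table. Origin: centre of its underside; its inner floor, about 45 mm wide, is 4.5 mm above that.
Not all that is in view belongs to the job. Several things have the shape of the cap; the one meant has the colours described above. Leave any brown look-alike of the cup alone.

How it is judged (in metres and radians):
On the way, in this order (a step that is already met when the one before it is completed fails the run):
1. the cap is held in the gripper, clear above the neck (z of cap in the frame of mouth above 0.005 m and contact force between the fingers and cap above 0.5 N), for 0.2 s.
2. the cap lies flat, right way up, in the saucer and is let go (horizontal distance between cap and saucer below 0.03 m and contact force between cap and saucer above 0.05 N and angle between cap's own z axis and vertical below 0.2 rad and contact force between the fingers and cap below 0.05 N), for 0.2 s.
At the end, for the whole second after the job is handed in: The cap lies still in the saucer, right way up, tilted less than 0.2 rad, its centre within 30 mm of the saucer's; the cartridge stands still on the floor of the upright cup, knob up, leaning less than 0.4 rad; nothing is held (horizontal distance between cap and saucer below 0.03 m and contact force between cap and saucer above 0.05 N and angle between cap's own z axis and vertical below 0.2 rad and linear speed of each of cap, cartridge below 0.02 m/s and z of cartridge in the frame of cup between -0.005 and 0.015 m and horizontal distance between cartridge and cup below 0.025 m and angle between cartridge's own z axis and vertical below 0.4 rad and angle between cup's own z axis and vertical below 0.1 rad); the robot touches nothing.
It fails at once if the thread is strained: the force between cap and filter exceeds 25 N (contact force between cap and filter above 25 N).
It fails at once if the cap springs off the thread, or is dropped, with no finger on it: it rises until its lower rim is less than 5 mm below the mouth, or moves faster than 0.5 m/s (contact force between the fingers and cap below 0.05 N and (linear speed of cap above 0.5 m/s or (z of cap in the frame of mouth above -0.005 m and horizontal distance between cap and mouth below 0.03 m))).
It fails at once if the cartridge is dropped: away from the filter it moves faster than 0.6 m/s with no finger on it (contact force between the fingers and cartridge below 0.05 N and horizontal distance between cartridge and mouth above 0.03 m and linear speed of cartridge above 0.6 m/s).
It fails at once if the cup is tipped by more than 0.4 rad (angle between cup's own z axis and vertical above 0.4 rad).
It also fails if it takes over 72 s, if anything falls off the work surface, if the arm or the gripper's body presses on something with over 40 N, if the wrist force passes 120 N, or if a joint passes its speed limit or range.

## Working session

There is one attempt and no reset: what is moved stays moved. The work goes in short steps, Python scripts to look and compute and a shell command to move; the robot and the scene stay as the last step left them, time stands still between calls to the robot, and variables do not carry over. Pictures are saved under pics/ and viewed, at most 10 in all, crops included, and the job is handed in when it is done.

```bash
ls; mkdir -p pics
python3 - <<'E'
from workcell import env
import cv2,numpy as np
s=env.state();print(s)
for n in("side","top","wrist"):
    im=env.grab_frame(n);cv2.imwrite(f"pics/{n}0.png",im[:,:,::-1]);m=env.camera_model(n);print(n,m["fx"],m["D"],np.round(m["camera_from_world"],3).tolist())
a=cv2.imread("pics/side0.png");b=cv2.imread("pics/top0.png")
E
```

```text
pics
{'time_s': 0.0, 'qpos': array([ 7.01881854e+01,  1.83514085e+01,  8.97078742e+01, -2.13876510e-03,
        7.20448096e+01, -1.14525597e+00]), 'qvel': array([ 0.05266315, -0.00931177,  0.07895888,  0.04610755, -0.07138771,
       -0.01911586]), 'effort': array([ 3.59157621e-04, -4.12453079e+01, -2.31972599e+01,  7.27389520e-02,
        4.58350161e-02, -1.61919270e-04]), 'ee_pos': array([183.86082504, 544.25781282, 213.11268259]), 'ee_rot': array([-1.79895888e+02, -4.75150483e-05,  1.61334103e+02]), 'force': array([-0.10131723,  0.91981064,  0.68755016]), 'torque': array([ 0.00172248,  0.0096192 , -0.00915957]), 'gripper_force': 0.0, 'gripper_width': 91.06054626522223}
side 500.14765251175135 [-0.20826257  0.          0.          0.          0.        ] [[-0.933, -0.36, -0.012, 518.133], [0.177, -0.487, 0.856, -21.499], [-0.314, 0.796, 0.518, -1508.968], [0.0, 0.0, 0.0, 1.0]]
top 403.1867368107903 [-0.00736339  0.          0.          0.          0.        ] [[-0.008, -1.0, 0.006, 283.742], [0.997, -0.008, 0.075, -454.294], [-0.075, 0.007, 0.997, -987.099], [0.0, 0.0, 0.0, 1.0]]
wrist 293.7584553846195 [-0.04810871  0.          0.          0.          0.        ] [[0.32, 0.947, -0.002, -575.019], [-0.921, 0.311, -0.235, 26.733], [-0.222, 0.077, 0.972, -390.611], [0.0, 0.0, 0.0, 1.0]]
```

View pics/top0.png

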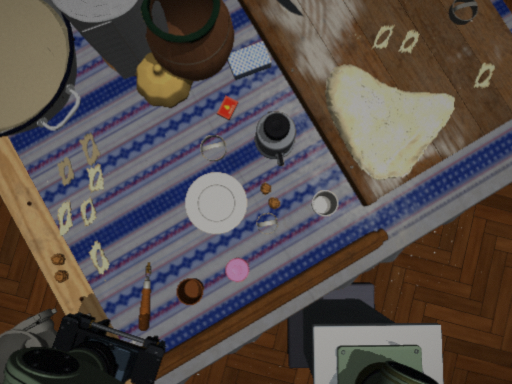

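View pics/side0.png

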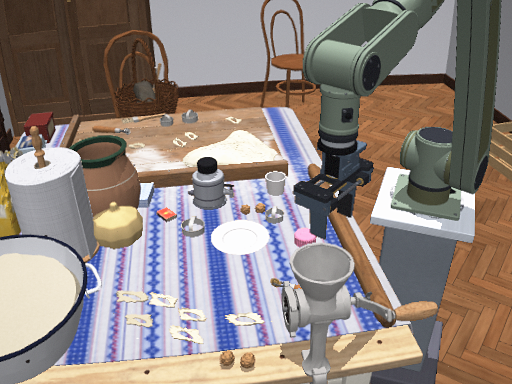

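Top view: black cap on the filter at about (277,126), saucer at (216,203), white cup at (323,203), and the brown look-alike at (190,291). The side view agrees: cap (207,165), saucer (240,237), cup (275,182).

```bash
cat > h.py <<'E'
from workcell import env
import cv2,numpy as np
def K(m): return np.array([[m["fx"],0,m["cx"]],[0,m["fy"],m["cy"]],[0,0,1.]])
def ray(m,uv):
    p=cv2.undistortPoints(np.array([[uv]],float),K(m),np.array(m["D"],float))[0,0]
    T=np.array(m["camera_from_world"]);R=T[:3,:3]
    return -R.T@T[:3,3], R.T@np.array([p[0],-p[1],-1])
def onz(m,uv,z):
    o,d=ray(m,uv);return o+d*(z-o[2])/d[2]
def proj(m,P):
    T=np.array(m["camera_from_world"]);q=(T[:3,:3]@np.atleast_2d(P).T).T+T[:3,3]
    return cv2.projectPoints(q*[1,-1,-1],np.zeros(3),np.zeros(3),K(m),np.array(m["D"],float))[0][:,0]
def circ(x,y,z,r,n=60):
    t=np.linspace(0,2*np.pi,n);return np.c_[x+r*np.cos(t),y+r*np.sin(t),z+0*t]
def tri(a,b):
    (o1,d1),(o2,d2)=a,b
    A=np.c_[d1,-d2];s=np.linalg.lstsq(A,o2-o1,rcond=None)[0];p,q=o1+s[0]*d1,o2+s[1]*d2
    return (p+q)/2,np.linalg.norm(p-q)
def blob(mask,box):
    u0,v0,u1,v1=box;k=np.zeros_like(mask);k[v0:v1,u0:u1]=mask[v0:v1,u0:u1]
    n,l,s,c=cv2.connectedComponentsWithStats(k);i=1+np.argmax(s[1:,4]);return c[i],s[i]
E
python3 - <<'E'
from h import *
t=cv2.imread("pics/top0.png");s=cv2.imread("pics/side0.png");mt=env.camera_model("top");ms=env.camera_model("side")
dark=(t.max(2)<60).astype(np.uint8)
c,st=blob(dark,(255,105,300,150));print("cap top",c,st,[np.round(onz(mt,c,z),1) for z in (129,140)])
ds=(s.max(2)<60).astype(np.uint8);c2,st2=blob(ds,(190,150,225,178));print("cap side",c2,st2);print(tri(ray(mt,c),ray(ms,c2)))
w=((t.min(2)>170)).astype(np.uint8)
hsv=cv2.cvtColor(t,cv2.COLOR_BGR2HSV)
c,st=blob(w,(180,168,252,240));print("saucer",c,st,onz(mt,c,14), onz(mt,(st[0]+st[2]/2-.5,st[1]+st[3]/2-.5),14))
c,st=blob((t.min(2)>120).astype(np.uint8),(305,185,345,222));print("cup",c,st,onz(mt,(st[0]+st[2]/2-.5,st[1]+st[3]/2-.5),58))
cv2.imwrite("pics/z.png",np.hstack([cv2.resize(t[90:240,180:350],None,fx=3,fy=3,interpolation=2)[:, :510],cv2.resize(s[140:260,190:300],None,fx=2.6,fy=2.6,interpolation=2)[:450].copy() if 0 else np.pad(cv2.resize(s[140:260,190:300],None,fx=2.6,fy=2.6,interpolation=2),((0,138),(0,0),(0,0)))]))
E
```

```text
cap top [275.8590604  126.72818792] [263 113  27  29 596] [array([618.8, 252.5, 129. ]), array([615.9, 252.9, 140. ])]
cap side [206.725      165.28214286] [197 157  20  17 280]
(array([620.14556594, 252.44448509, 125.35186094]), np.float64(0.7644326678897585))Traceback (most recent call last):
  File "<stdin>", line 8, in <module>
  File "h.py", line 21, in blob
    n,l,s,c=cv2.connectedComponentsWithStats(k);i=1+np.argmax(s[1:,4]);return c[i],s[i]
                                                    ~~~~~~~~~^^^^^^^^^
    return _wrapfunc(a, 'argmax', axis=axis, out=out, **kwds)
    return bound(*args, **kwds)
ValueError: attempt to get argmax of an empty sequence
```

Run:
```python
from h import *
t=cv2.imread("pics/top0.png");s=cv2.imread("pics/side0.png");mt=env.camera_model("top");ms=env.camera_model("side")
hsv=cv2.cvtColor(t,cv2.COLOR_BGR2HSV)
print(t[203,216],t[203,190],t[203,323],t[215,323],t[126,276])
w=((hsv[:,:,1]<25)&(hsv[:,:,2]>120)).astype(np.uint8);w=cv2.morphologyEx(w,2,np.ones((3,3)))
for nm,b,z in(("saucer",(180,165,254,242),14),("cup",(305,185,345,222),58)):
    c,st=blob(w,b);e=(st[0]+st[2]/2-.5,st[1]+st[3]/2-.5);print(nm,c,st,onz(mt,c,z),onz(mt,e,z))
def pil(P,m): return np.round(proj(m,P)*2).astype(int)
a=cv2.resize(t,None,fx=2,fy=2);b=cv2.resize(s,None,fx=2,fy=2)
for im,m in((a,mt),(b,ms)):
    for x,y,z,r in((618,252.5,138,30),(618,252.5,0,52)):
        cv2.polylines(im,[pil(circ(x,y,z,r),m)],1,(0,255,0),1)
    for nm,bx,z,r in(("s",(180,165,254,242),14,78),("c",(305,185,345,222),58,32)):
        c,st=blob(w,bx);p=onz(mt,c,z);cv2.polylines(im,[pil(circ(p[0],p[1],z,r),m)],1,(0,0,255),1)
cv2.imwrite("pics/z.png",np.hstack([a[200:500,350:700],b[260:560,360:610]]))
```

```text
[163 166 167] [162 165 166] [162 165 166] [135 136 140] [23 22 22]
saucer [215.27788104 203.71747212] [ 180  172   74   69 3228] [455.41067238 401.06820006  14.        ] [449.68541918 398.02239347  14.        ]
cup [320.4015748 204.5984252] [312 196  18  19 254] [448.03779703 145.41184818  58.        ] [447.07544616 145.19499871  58.        ]
```

View pics/z.png

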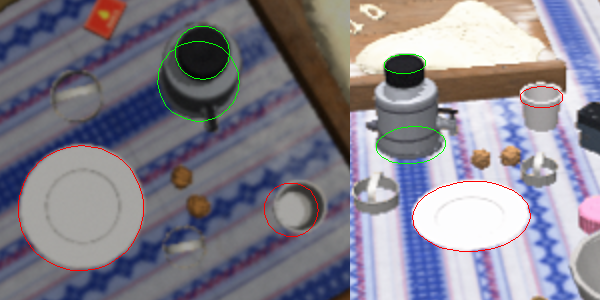

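Overlays fit the cap (top rim at z≈138, centre about (618,252)) and the saucer, at (455,401). The cup's rim is about 4 px right of my fit, near (448,136). I'll move above the filter and refine with the wrist camera.

```bash
S='[-1,-0.27,0]'; python3 -m jog '{"jaw":[91,91,91,91,91,91,91,91,91],"slide":[[-1,-0.27,0],[-1,-0.27,0],[-1,-0.27,0],[-1,-0.27,0],[-1,-0.27,0],[-1,-0.27,0],[-1,-0.27,0],[-1,-0.27,0],[-1,-0.27,0]],"spin":[0,0,0,0,0,0,0,0,0]}' 8; python3 -m jog '{"jaw":[91,91,91,91,91,91,91,91,91],"slide":[[-1,-0.27,0],[-1,-0.27,0],[-1,-0.27,0],[-1,-0.27,0],[-1,-0.27,0],[-1,-0.27,0],[-0.8,-0.27,0],[0,0,0],[0,0,0]],"spin":[0,0,0,0,0,0,0,0,0]}'
python3 - <<'E'
from h import *
import pickle
m=env.camera_model("wrist");im=env.grab_frame("wrist")[:,:,::-1].copy();cv2.imwrite("pics/w1.png",im);pickle.dump(m,open("w1.pkl","wb"))
o=im.copy()
for x,y,z,r,c in((618,252.5,138,30,(0,255,0)),(618,252.5,0,52,(0,255,0)),(455.4,401,14,78,(0,0,255)),(448,136,58,32,(0,0,255))):
    cv2.polylines(o,[np.round(proj(m,circ(x,y,z,r))).astype(int)],1,c,1)
cv2.imwrite("pics/w1o.png",o)
E
```

```text
time_s: 1.05
ee_pos: [417.3, 388.3, 213.7]
ee_rot: [-180.0, -0.0, 161.3]
force: [0.1, 0.8, 0.7]
gripper_width: 91.0
gripper_force: 0.0
time_s: 1.95
ee_pos: [591.4, 270.0, 213.3]
ee_rot: [-180.0, -0.1, 161.3]
force: [-0.0, 0.7, 0.0]
gripper_width: 90.6
gripper_force: 0.0
```

View pics/w1o.png

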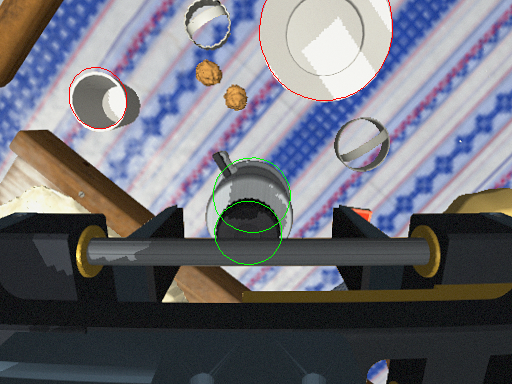

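Wrist view: cap overlay at (248,232), cup rim at (98,98) and saucer at (326,35) all coincide with the estimates to within about a pixel. Now I'll centre over the cap and spin to the start of the unscrewing stroke.

```bash
python3 -m jog '{"jaw":[91,91,91,91,91,91,91,91,91,91],"slide":[[-0.52,-0.13,0],[-0.52,-0.13,0],[0,0,0],[0,0,0],[0,0,0],[0,0,0],[0,0,0],[0,0,0],[0,0,0],[0,0,0]],"spin":[0,0,1,1,1,1,1,1,1,1]}' ; python3 -m jog '{"jaw":[91,91,91,91,91,91,91,91,91,91],"slide":[[0,0,0],[0,0,0],[0,0,0],[0,0,0],[0,0,0],[0,0,0],[0,0,0],[0,0,0],[0,0,0],[0,0,0]],"spin":[1,1,1,1,1,1,1,1,1,1]}'; python3 -m jog '{"jaw":[91,91,91,91,91,91,91],"slide":[[0,0,0],[0,0,0],[0,0,0],[0,0,0],[0,0,0],[0,0,0],[0,0,0]],"spin":[1,1,1,1,1,0,0]}'
python3 - <<'E'
from h import *
s=env.state();y=np.radians(s["ee_rot"][2]);d=np.array([618,252.5])-s["ee_pos"][:2];print(s["qpos"][5],s["ee_pos"],(d@[np.cos(y),np.sin(y)])/30,(d@[np.sin(y),-np.cos(y)])/30,s["force"])
# refine cap centre: match of dark mask in w1
import pickle
from scipy.optimize import minimize
def fit(m,im,z,r,x0,thr):
    g=(im.max(2)<thr)
    return g
t=cv2.imread("pics/top0.png");mt=env.camera_model("top")
g=cv2.GaussianBlur(t.max(2).astype(np.float32),(0,0),1)
best=[]
for x in np.arange(612,625,1.):
  for yy in np.arange(247,259,1.):
    for z in (132,136,140,144):
      def ring(r):
        p=proj(mt,circ(x,yy,z,r)).astype(np.float32);return cv2.remap(g,p[:,0],p[:,1],1)
      best.append((np.mean(ring(34))-np.mean(ring(26)),x,yy,z))
print(sorted(best)[-6:])
E
```

```text
time_s: 3.0
ee_pos: [619.6, 252.5, 214.0]
ee_rot: [180.0, 0.0, 97.0]
force: [0.6, -0.6, -0.6]
gripper_width: 90.4
gripper_force: 0.0
time_s: 4.0
ee_pos: [619.5, 252.4, 214.0]
ee_rot: [180.0, -0.0, 17.0]
force: [-1.2, -0.3, 0.4]
gripper_width: 90.8
gripper_force: 0.0
time_s: 4.7
ee_pos: [619.2, 252.6, 213.9]
ee_rot: [-180.0, -0.0, -22.5]
force: [-0.2, -0.3, 0.6]
gripper_width: 90.9
gripper_force: 0.0
133.72438646068042 [619.20569304 252.64874525 213.94557355] -0.03522941241301929 0.019967209497284855 [-0.23467415 -0.30176517  0.58354929]
[(np.float32(68.67171), np.float64(617.0), np.float64(252.0), 140), (np.float32(68.69435), np.float64(616.0), np.float64(253.0), 144), (np.float32(68.7631), np.float64(616.0), np.float64(252.0), 140), (np.float32(69.05852), np.float64(616.0), np.float64(252.0), 144), (np.float32(69.092255), np.float64(615.0), np.float64(253.0), 144), (np.float32(69.245605), np.float64(615.0), np.float64(252.0), 144)]
```

```bash
python3 -m jog '{"jaw":[91,91,91,91,91,91],"slide":[[-0.06,0.02,0.8],[0,0,0.9],[0,0,0.9],[0,0,0.5],[0,0,0.3],[0,0,0]],"spin":[0,0,0,0,0,0]}' 8 ; python3 -m jog '{"jaw":[70,66,64,62,62,62],"slide":[[0,0,0],[0,0,0],[0,0,0],[0,0,0],[0,0,0],[0,0,0]],"spin":[0,0,0,0,0,0]}' 8
python3 - <<'E'
from h import *
a=env.grab_frame("wrist")[:,:,::-1];b=env.grab_frame("side")[:,:,::-1]
cv2.imwrite("pics/g1.png",np.hstack([a,cv2.resize(b[110:206,160:260],(400,384),interpolation=2)])[:, 112:])
print(env.state()["force"])
E
```

```text
time_s: 5.3
ee_pos: [616.4, 252.7, 110.8]
ee_rot: [179.9, 0.1, -22.6]
force: [0.5, 0.1, 0.0]
gripper_width: 90.5
gripper_force: 0.0
time_s: 5.9
ee_pos: [616.8, 252.9, 112.2]
ee_rot: [180.0, -0.0, -22.7]
force: [0.0, -1.2, 0.1]
gripper_width: 62.0
gripper_force: 0.4
[ 0.12630293 -1.84122304  0.66637812]
```

View pics/g1.png

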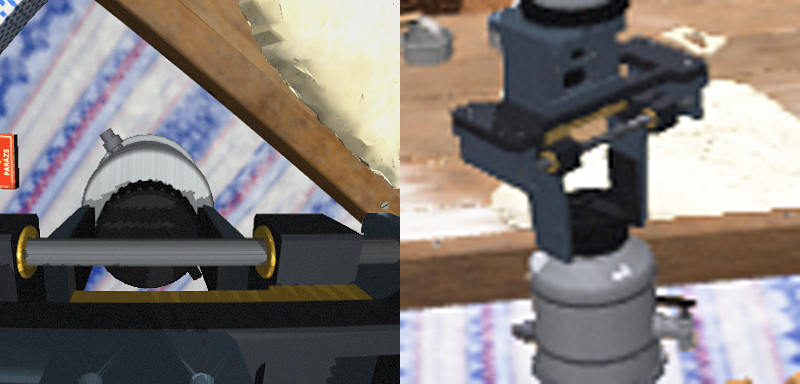

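The cap sits between the fingers in both views. One pad touches slightly early, so I'll shift 1 mm that way and close.

```bash
python3 -m jog '{"jaw":[62,55,50,50],"slide":[[0,0.03,0],[0,0,0],[0,0,0],[0,0,0]],"spin":[0,0,0,0]}' 10 ; python3 -m jog '{"jaw":[50,50,50],"slide":[[0,0,-0.009],[0,0,-0.009],[0,0,0]],"spin":[-1,-1,0]}'
```

```text
time_s: 6.4
ee_pos: [616.4, 252.3, 111.9]
ee_rot: [-180.0, 0.0, -22.7]
force: [-0.4, -0.0, -0.1]
gripper_width: 59.6
gripper_force: 10.0
time_s: 6.7
ee_pos: [616.3, 251.8, 112.4]
ee_rot: [180.0, 0.0, -6.7]
force: [-0.6, -1.0, 0.5]
gripper_width: 59.6
gripper_force: 10.0
```

```bash
python3 -m jog '{"jaw":[50,50,50,50,50,50,50,50],"slide":[[0,0,-0.009],[0,0,-0.009],[0,0,-0.009],[0,0,-0.009],[0,0,-0.009],[0,0,-0.009],[0,0,-0.009],[0,0,-0.009]],"spin":[-1,-1,-1,-1,-1,-1,-1,-1]}'; python3 -c "
from h import *
print(env.state()['torque'],env.state()['force']);cv2.imwrite('pics/g2.png',env.grab_frame('wrist')[:,:,::-1])
a=cv2.imread('pics/g1.png')[:,:400];b=cv2.imread('pics/g2.png')[:,112:];cv2.imwrite('pics/g12.png',np.hstack([a,b])[90:300])"
```

```text
time_s: 7.5
ee_pos: [617.1, 248.2, 114.5]
ee_rot: [179.8, 0.3, 57.5]
force: [1.7, -11.6, 1.3]
gripper_width: 59.6
gripper_force: 10.0
[-2.06711035 -0.35082647 -0.21606881] [  1.70743484 -11.58346495   1.28088701]
```

View pics/g12.png

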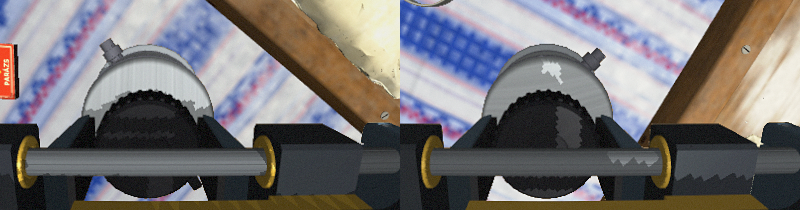

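The tap's turn relative to the view confirms the hand rotated, and the growing sideways force shows the cap's axis is about 3.4 mm off the TCP, at (619.5,251.0). I'll relieve the force, release, recentre and regrip.

```bash
python3 -m jog '{"jaw":[50,50,68,68],"slide":[[-0.1,0.093,0],[0,0,0],[0,0,0],[0,0,0]],"spin":[0,0,0,0]}'; python3 -m jog '{"jaw":[68,68,62,55,50,50],"slide":[[0.12,0.017,0],[0,0,0],[0,0,0],[0,0,0],[0,0,0],[0,0,0]],"spin":[0,0,0,0,0,0]}' 10;  python3 -m jog '{"jaw":[50,50,50,50,50,50],"slide":[[0,0,-0.009],[0,0,-0.009],[0,0,-0.009],[0,0,-0.009],[0,0,-0.009],[0,0,-0.009]],"spin":[-1,-1,-1,-1,-1,-1]}'; python3 -c "
from h import *
s=env.state();print(s['torque'],s['force'],s['qpos'])"
```

```text
time_s: 7.95
ee_pos: [617.1, 248.7, 114.7]
ee_rot: [-180.0, -0.0, 57.3]
force: [0.7, 0.1, -1.0]
gripper_width: 67.5
gripper_force: 0.0
time_s: 8.55
ee_pos: [619.6, 251.1, 114.6]
ee_rot: [-180.0, -0.0, 57.3]
force: [0.1, 0.3, -0.1]
gripper_width: 59.8
gripper_force: 10.0
time_s: 9.15
ee_pos: [619.5, 250.7, 116.3]
ee_rot: [-180.0, 0.0, 105.6]
force: [-0.4, -0.4, 0.5]
gripper_width: 59.9
gripper_force: 10.0
[-9.18989031e-02 -5.69918946e-05 -2.26799100e-02] [-0.41332778 -0.36795322  0.5351721 ] [ 2.10490074e+01  3.05187452e+01  8.43425848e+01 -1.07914724e-02
  6.51455595e+01  5.41490535e+00]
```

```bash
python3 -m jog '{"jaw":[50,50,50,50,50,50,50,50,50],"slide":[[0,0,-0.009],[0,0,-0.009],[0,0,-0.009],[0,0,-0.009],[0,0,-0.009],[0,0,-0.009],[0,0,-0.009],[0,0,-0.009],[0,0,-0.009]],"spin":[-1,-1,-1,-1,-1,-1,-1,-1,-1]}' 18;python3 -c "
from h import *
s=env.state();print(s['torque'],s['force'],s['qpos'][5])"; python3 -m jog '{"jaw":[50,50,50,50,50,50,50,50],"slide":[[0,0,-0.009],[0,0,-0.009],[0,0,-0.009],[0,0,-0.009],[0,0,-0.009],[0,0,-0.009],[0,0,-0.009],[0,0,-0.009]],"spin":[-1,-1,-1,-1,-1,-1,-1,-1]}'; python3 -c "
from h import *
s=env.state();print(s['torque'],s['force'],s['qpos'][5])"
```

```text
time_s: 10.05
ee_pos: [619.5, 250.9, 118.6]
ee_rot: [180.0, -0.0, 177.6]
force: [0.8, 0.6, -0.7]
gripper_width: 59.6
gripper_force: 18.0
[ 0.09999365 -0.0284329  -0.05219718] [ 0.7888075   0.5812081  -0.67302154] -66.58588614647266
time_s: 10.85
ee_pos: [620.2, 251.1, 122.2]
ee_rot: [-179.9, 0.1, -118.3]
force: [-0.5, -0.4, 4.6]
gripper_width: 59.4
gripper_force: 18.0
[ 0.07499386  0.07700768 -0.02794544] [-0.50576339 -0.41381873  4.56882674] -130.5973488154139
```

The upward force of 4.6 N with 1.5 mm extra rise suggests the thread has let go and the hand now holds the spring. I'll lift gently while watching the force.

```bash
python3 -m jog '{"jaw":[50,50,50],"slide":[[0,0,-0.04],[0,0,-0.04],[0,0,0]],"spin":[0,0,0]}' 22;  python3 -m jog '{"jaw":[50,50,50,50],"slide":[[0,0,-0.1],[0,0,-0.1],[0,0,-0.1],[0,0,0]],"spin":[0,0,0,0]}'
```

```text
time_s: 11.15
ee_pos: [620.0, 251.0, 124.0]
ee_rot: [-179.9, 0.1, -118.8]
force: [0.2, -0.3, 3.7]
gripper_width: 59.6
gripper_force: 22.0
time_s: 11.55
ee_pos: [619.7, 251.0, 132.7]
ee_rot: [-180.0, 0.0, -118.7]
force: [0.9, 0.5, 1.2]
gripper_width: 59.0
gripper_force: 22.0
```

```bash
python3 -m jog '{"jaw":[50,50,50,50,50,50],"slide":[[0,0,-0.5],[0,0,-0.8],[0,0,-0.8],[0,0,-0.6],[0,0,0],[0,0,0]],"spin":[0,0,0,0,0,0]}' 22;  python3 -m jog '{"jaw":[50,50,50,50,50,50,50,50,50,50],"slide":[[-0.22,0.9,0],[-0.22,0.9,0],[-0.22,0.9,0],[-0.22,0.9,0],[-0.22,0.9,0],[-0.22,0.9,0],[-0.22,0.9,0],[-0.22,0.9,0],[0,0,0],[0,0,0]],"spin":[0,0,0,0,0,0,0,0,0,0]}'
python3 - <<'E'
from h import *
b=env.grab_frame("side")[:,:,::-1];ms=env.camera_model("side");s=env.state();p=s["ee_pos"];print(p,s["ee_rot"])
o=cv2.resize(b,None,fx=2,fy=2)
for z,c in((0,(0,255,0)),(28,(0,255,255))):
    cv2.polylines(o,[np.round(2*proj(ms,circ(p[0],p[1],p[2]+z,30))).astype(int)],1,c,1)
cv2.polylines(o,[np.round(2*proj(ms,circ(455.4,401,14,78))).astype(int)],1,(0,0,255),1)
cv2.imwrite("pics/s3.png",o[160:560,320:720])
E
```

```text
time_s: 12.15
ee_pos: [619.0, 250.7, 212.1]
ee_rot: [179.9, -0.1, -118.7]
force: [-0.5, -0.0, -1.4]
gripper_width: 59.6
gripper_force: 22.0
time_s: 13.15
ee_pos: [454.6, 400.5, 211.6]
ee_rot: [180.0, -0.2, -118.6]
force: [0.0, 0.1, 0.2]
gripper_width: 59.2
gripper_force: 22.0
[455.17266692 400.23442473 211.93059146] [ 1.79981480e+02 -1.36932505e-01 -1.18652529e+02]
```

View pics/s3.png

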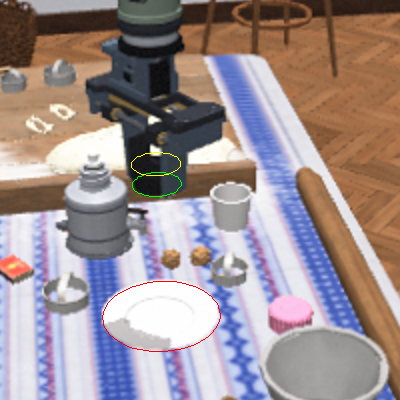

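The side view shows the cap between the fingers over the saucer (red circle fits), and the cartridge knob now stands up from the filter at (95,160) in the crop. Descending.

```bash
python3 -m jog '{"jaw":[50,50,50,50,50,50,50,50,50],"slide":[[0,0,0.9],[0,0,0.9],[0,0,0.9],[0,0,0.9],[0,0,0.9],[0,0,0.9],[0,0,0.7],[0,0,0.36],[0,0,0]],"spin":[0,0,0,0,0,0,0,0,0]}'; python3 -m jog '{"jaw":[50,50,50,50],"slide":[[0,0,0.08],[0,0,0.07],[0,0,0],[0,0,0]],"spin":[0,0,0,0]}';  python3 -m jog '{"jaw":[50,50,50],"slide":[[0,0,0.05],[0,0,0.05],[0,0,0]],"spin":[0,0,0]}'
```

```text
time_s: 14.1
ee_pos: [455.1, 399.4, 17.7]
ee_rot: [179.9, -0.2, -118.7]
force: [-0.2, -0.1, 0.0]
gripper_width: 59.2
gripper_force: 22.0
time_s: 14.5
ee_pos: [455.6, 401.2, 15.7]
ee_rot: [-180.0, 0.1, -118.7]
force: [-0.3, -0.2, -0.2]
gripper_width: 59.1
gripper_force: 22.0
time_s: 14.8
ee_pos: [455.2, 400.8, 11.8]
ee_rot: [180.0, -0.0, -118.7]
force: [-0.2, -0.4, 0.1]
gripper_width: 59.3
gripper_force: 22.0
```

```bash
python3 -m jog '{"jaw":[50,50,50],"slide":[[0,0,0.05],[0,0,0.03],[0,0,0]],"spin":[0,0,0]}';  python3 -m jog '{"jaw":[50,50,50],"slide":[[0,0,0.05],[0,0,0],[0,0,0]],"spin":[0,0,0]}'; python3 -m jog '{"jaw":[50,50,50],"slide":[[0,0,0.04],[0,0,0],[0,0,0]],"spin":[0,0,0]}'
```

```text
time_s: 15.1
ee_pos: [455.3, 400.8, 9.4]
ee_rot: [180.0, -0.0, -118.7]
force: [0.2, 0.2, -0.1]
gripper_width: 59.3
gripper_force: 22.0
time_s: 15.4
ee_pos: [455.3, 400.9, 8.0]
ee_rot: [180.0, -0.0, -118.7]
force: [-0.0, 0.0, -0.2]
gripper_width: 59.0
gripper_force: 22.0
time_s: 15.7
ee_pos: [455.5, 401.0, 7.3]
ee_rot: [-180.0, 0.0, -118.7]
force: [-2.1, -1.0, 3.0]
gripper_width: 58.9
gripper_force: 22.0
```

```bash
python3 -m jog '{"jaw":[60,62,64,66,66],"slide":[[0,0,0],[0,0,0],[0,0,0],[0,0,0],[0,0,0]],"spin":[0,0,0,0,0]}' ; python3 -m jog '{"jaw":[67,67,70,75,80,80,80,80],"slide":[[0,0,-0.1],[0,0,-0.3],[0,0,-0.7],[0,0,-0.9],[0,0,-0.9],[0,0,-0.9],[0,0,-0.9],[0,0,-0.9]],"spin":[0,0,0,0,0,0,0,0]}'
python3 - <<'E'
from h import *
m=env.camera_model("top");b=env.grab_frame("wrist")[:,:,::-1];mw=env.camera_model("wrist");a=env.grab_frame("side")[:,:,::-1];s=env.state();print(s["ee_pos"])
cv2.imwrite("pics/w4raw.png",b);o=b.copy()
cv2.polylines(o,[np.round(proj(mw,circ(448,136,58,32))).astype(int)],1,(0,0,255),1)
cv2.polylines(o,[np.round(proj(mw,circ(455.4,401,14,78))).astype(int)],1,(0,0,255),1)
cv2.polylines(o,[np.round(proj(mw,circ(455.4,401,33,30))).astype(int)],1,(0,255,0),1)
cv2.imwrite("pics/w4.png",np.hstack([o,cv2.resize(a[130:290,180:300],(288,384))]))
E
```

```text
time_s: 16.2
ee_pos: [455.3, 400.8, 6.7]
ee_rot: [180.0, -0.0, -118.7]
force: [0.8, 0.0, -0.8]
gripper_width: 65.7
gripper_force: 0.0
time_s: 17.0
ee_pos: [455.3, 400.8, 177.0]
ee_rot: [-180.0, 0.1, -118.7]
force: [1.0, 0.2, 0.0]
gripper_width: 80.0
gripper_force: 0.0
[457.264722   402.50360988 179.96043746]
```

View pics/w4.png

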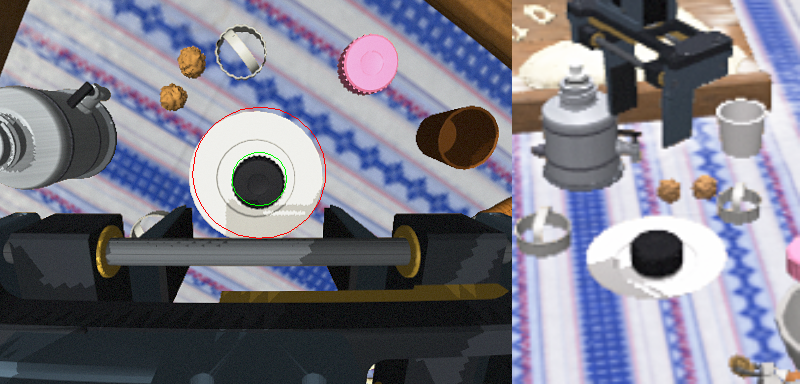

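The cap lies flat, right way up and centred in the saucer (wrist view, (258,180)). Next is the cartridge knob, over the measured axis (619.5,251.0).

```bash
python3 -m jog '{"jaw":[70,60,50,50,50,50,50,50,50,50],"slide":[[0.22,-0.9,-0.15],[0.22,-0.9,-0.15],[0.22,-0.9,-0.1],[0.22,-0.9,-0.1],[0.22,-0.9,-0.1],[0.22,-0.9,-0.1],[0.22,-0.9,-0.1],[0.22,-0.9,0],[0,0,0],[0,0,0]],"spin":[0,0,0,0,0,0,0,0,0,0]}' 25
python3 - <<'E'
from h import *
import pickle
m=env.camera_model("wrist");s=env.state();b=env.grab_frame("wrist")[:,:,::-1].copy();print(s["ee_pos"])
cv2.polylines(b,[np.round(proj(m,circ(619.5,251,156,9))).astype(int)],1,(0,255,0),1)
cv2.polylines(b,[np.round(proj(m,circ(619.5,251,129,20.5))).astype(int)],1,(0,0,255),1)
cv2.polylines(b,[np.round(proj(m,circ(448,136,58,32))).astype(int)],1,(0,0,255),1)
a=env.grab_frame("side")[:,:,::-1];ms=env.camera_model("side");a=cv2.resize(a,None,fx=3,fy=3,interpolation=2)
for c in(circ(619.5,251,156,9),circ(619.5,251,142,13.5),circ(448,136,58,32)): cv2.polylines(a,[np.round(3*proj(ms,c)).astype(int)],1,(0,255,0),1)
cv2.imwrite("pics/w5.png",np.hstack([b,a[420:804,582:870]]))
E
```

```text
time_s: 18.1
ee_pos: [619.2, 250.5, 197.9]
ee_rot: [179.9, -0.1, -118.7]
force: [-1.4, -0.0, 0.7]
gripper_width: 49.8
gripper_force: 0.0
[619.18153065 250.48796116 197.88149898]
```

View pics/w5.png

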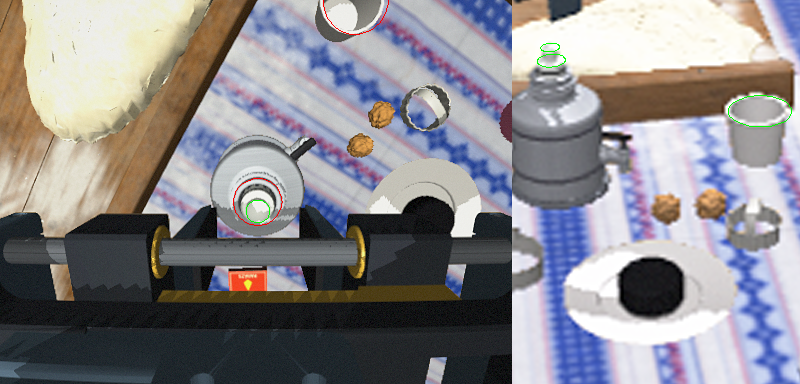

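Knob top and neck overlays match; the cup's rim is a few px off. Descending to grip the knob, and fitting the cup from the first wrist picture meanwhile.

```bash
python3 -m jog '{"jaw":[50,50,50,50],"slide":[[0,0.01,0.8],[0,0,0.7],[0,0,0.25],[0,0,0]],"spin":[0,0,0,0]}'; python3 -m jog '{"jaw":[30,22,10,10,10,10],"slide":[[0,0,0],[0,0,0],[0,0,0],[0,0,0],[0,0,0],[0,0,0]],"spin":[0,0,0,0,0,0]}' 25
python3 - <<'E'
from h import *
import pickle
def fit(g,m,z,r,xs,ys):
    gx,gy=cv2.Sobel(g,cv2.CV_32F,1,0),cv2.Sobel(g,cv2.CV_32F,0,1);e=cv2.GaussianBlur(np.hypot(gx,gy),(0,0),1)
    L=[]
    for x in xs:
        for y in ys:
            p=proj(m,circ(x,y,z,r)).astype(np.float32);q=proj(m,circ(x,y,z,r-3.5)).astype(np.float32)
            L.append((cv2.remap(e,p[:,0],p[:,1],1).mean()+cv2.remap(e,q[:,0],q[:,1],1).mean(),x,y))
    return sorted(L)[-3:]
xs=np.arange(436,462,1.);ys=np.arange(124,150,1.)
w=cv2.imread("pics/w1.png");print(fit(w.max(2).astype(np.float32),pickle.load(open("w1.pkl","rb")),58,32,xs,ys))
t=cv2.imread("pics/top0.png");print(fit(t.max(2).astype(np.float32),env.camera_model("top"),58,32,xs,ys))
t=cv2.imread("pics/side0.png");print(fit(t.max(2).astype(np.float32),env.camera_model("side"),58,32,xs,ys))
E
```

```text
time_s: 18.6
ee_pos: [618.0, 251.6, 145.2]
ee_rot: [179.9, -0.1, -118.6]
force: [0.0, 0.3, 0.7]
gripper_width: 49.9
gripper_force: 0.0
time_s: 19.2
ee_pos: [619.6, 251.2, 146.9]
ee_rot: [-180.0, 0.1, -118.7]
force: [-0.2, -0.3, 1.2]
gripper_width: 16.8
gripper_force: 25.0
[(np.float32(460.82727), np.float64(451.0), np.float64(134.0)), (np.float32(461.04895), np.float64(452.0), np.float64(135.0)), (np.float32(463.70245), np.float64(452.0), np.float64(134.0))]
[(np.float32(265.49136), np.float64(451.0), np.float64(136.0)), (np.float32(266.80045), np.float64(452.0), np.float64(136.0)), (np.float32(266.93634), np.float64(452.0), np.float64(137.0))]
[(np.float32(567.706), np.float64(454.0), np.float64(131.0)), (np.float32(568.7206), np.float64(454.0), np.float64(129.0)), (np.float32(569.94434), np.float64(454.0), np.float64(130.0))]
```

```bash
python3 -m jog '{"jaw":[10,10,10,10,10,10],"slide":[[0,0,-0.2],[0,0,-0.5],[0,0,-0.7],[0,0,-0.8],[0,0,-0.8],[0,0,0]],"spin":[0,0,0,0,0,0]}'; python3 -m jog '{"jaw":[10,10,10,10,10,10,10,10,10,10],"slide":[[0.5,0.25,0],[0.7,0.35,0],[0.85,0.42,0],[0.85,0.42,0],[0.85,0.42,0],[0.85,0.42,0],[0.8,0.39,0],[0.69,0.33,0],[0,0,0],[0,0,0]],"spin":[0,0,0,0,0,0,0,0,0,0]}'
python3 - <<'E'
from h import *
m=env.camera_model("wrist");s=env.state();b=env.grab_frame("wrist")[:,:,::-1].copy();print(s["ee_pos"],s["qpos"][5],s["gripper_width"])
cv2.polylines(b,[np.round(proj(m,circ(452.5,134.5,58,32))).astype(int)],1,(0,0,255),1)
a=env.grab_frame("side")[:,:,::-1];ms=env.camera_model("side");a=cv2.resize(a,None,fx=3,fy=3,interpolation=2)
p=s["ee_pos"]
for c in(circ(p[0],p[1],p[2]-75,13.5),circ(452.5,134.5,58,32)): cv2.polylines(a,[np.round(3*proj(ms,c)).astype(int)],1,(0,255,0),1)
cv2.imwrite("pics/w6.png",np.hstack([b,a[260:644,700:988]]))
E
```

```text
time_s: 19.8
ee_pos: [621.0, 251.7, 240.4]
ee_rot: [-179.7, 0.3, -118.7]
force: [-0.3, 0.3, -0.6]
gripper_width: 16.5
gripper_force: 25.0
time_s: 20.8
ee_pos: [452.6, 133.9, 235.9]
ee_rot: [180.0, 0.0, -118.7]
force: [0.1, 0.9, -0.1]
gripper_width: 16.8
gripper_force: 25.0
[452.59534236 133.91959421 235.8619817 ] -136.23995489806242 16.832397501303653
```

View pics/w6.png

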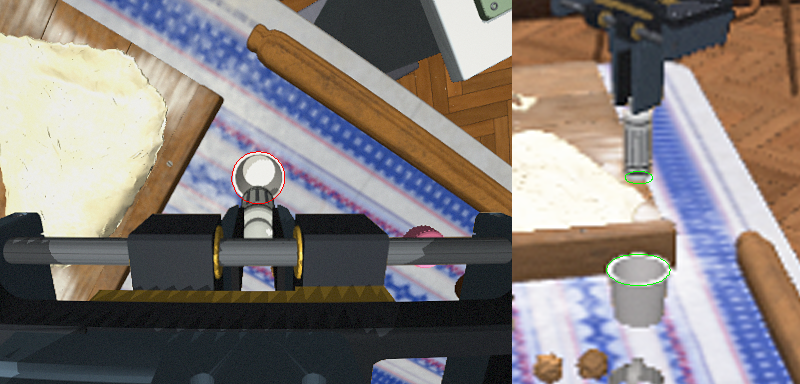

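The cartridge hangs upright on the cup's axis in both views, and its bottom ring matches TCP−75 mm. Lowering it.

```bash
python3 -m jog '{"jaw":[10,10,10,10,10,10,10,10,10],"slide":[[0,0,0.5],[0,0,0.8],[0,0,0.8],[0,0,0.8],[0,0,0.8],[0,0,0.7],[0,0,0.4],[0,0,0.2],[0,0,0]],"spin":[0,0,0,0,0,0,0,0,0]}'; python3 -m jog '{"jaw":[10,10,10,10],"slide":[[0,0,0.06],[0,0,0.04],[0,0,0],[0,0,0]],"spin":[0,0,0,0]}';python3 -m jog '{"jaw":[10,10,10],"slide":[[0,0,0.05],[0,0,0],[0,0,0]],"spin":[0,0,0]}'
```

```text
time_s: 21.8
ee_pos: [452.8, 134.2, 85.4]
ee_rot: [179.9, -0.1, -118.6]
force: [0.3, 0.4, -0.3]
gripper_width: 16.7
gripper_force: 25.0
time_s: 22.2
ee_pos: [452.9, 134.0, 83.8]
ee_rot: [-180.0, 0.0, -118.7]
force: [-0.1, -0.6, -0.4]
gripper_width: 16.8
gripper_force: 25.0
time_s: 22.5
ee_pos: [452.6, 133.9, 81.9]
ee_rot: [180.0, 0.0, -118.7]
force: [-0.0, 0.3, -1.1]
gripper_width: 16.7
gripper_force: 25.0
```

```bash
python3 -m jog '{"jaw":[10,10,10],"slide":[[0,0,0.05],[0,0,0],[0,0,0]],"spin":[0,0,0]}';python3 -m jog '{"jaw":[10,10,10],"slide":[[0,0,0.04],[0,0,0],[0,0,0]],"spin":[0,0,0]}';python3 -m jog '{"jaw":[10,10,10],"slide":[[0,0,0.04],[0,0,0],[0,0,0]],"spin":[0,0,0]}'
```

```text
time_s: 22.8
ee_pos: [452.6, 133.9, 80.3]
ee_rot: [180.0, 0.0, -118.7]
force: [-0.1, -0.3, -0.1]
gripper_width: 16.5
gripper_force: 25.0
time_s: 23.1
ee_pos: [453.1, 134.0, 79.5]
ee_rot: [-180.0, 0.0, -118.7]
force: [-0.3, -0.5, 3.8]
gripper_width: 16.9
gripper_force: 25.0
time_s: 23.4
ee_pos: [453.7, 134.3, 79.4]
ee_rot: [-179.9, 0.1, -118.7]
force: [-1.8, -0.3, 11.7]
gripper_width: 16.7
gripper_force: 25.0
```

Seated on the floor at the expected height. I'll ease off, open and withdraw.

```bash
python3 -m jog '{"jaw":[10,17,19,22,26,32,40,40],"slide":[[0,0,-0.06],[0,0,0],[0,0,0],[0,0,0],[0,0,0],[0,0,0],[0,0,0],[0,0,0]],"spin":[0,0,0,0,0,0,0,0]}' 5; python3 -m jog '{"jaw":[40,40,40,40,40,40,40,40,40,40],"slide":[[0,0,-0.2],[0,0,-0.5],[0,0,-0.8],[0,0,-0.9],[0,0,-0.9],[0,0,-0.9],[0,0,0],[0,0,0],[0,0,0],[0,0,0]],"spin":[0,0,0,0,0,0,0,0,0,0]}'
python3 - <<'E'
from h import *
t=env.grab_frame("top");t2=cv2.imread("pics/top0.png")[:,:,::-1];s=env.grab_frame("side");ms=env.camera_model("side");mt=env.camera_model("top")
w=env.grab_frame("wrist");mw=env.camera_model("wrist")
cv2.imwrite("pics/w7.png",w[:,:,::-1]);cv2.imwrite("pics/s7.png",s[:,:,::-1])
# sample: dark cap in saucer (side), cartridge knob & cup
c,st=blob((s.max(2)<60).astype(np.uint8),(215,215,265,255));print("cap side",c,onz(ms,c,19))
from itertools import product
def fit(g,m,z,r,xs,ys):
    g=g.max(2).astype(np.float32);e=cv2.GaussianBlur(np.hypot(cv2.Sobel(g,5,1,0),cv2.Sobel(g,5,0,1)),(0,0),1)
    return max((cv2.remap(e,*proj(m,circ(x,y,z,r)).astype(np.float32).T[:,:,None],1).mean(),x,y) for x,y in product(xs,ys))
X=np.arange(438,468,1.);Y=np.arange(120,150,1.)
print("cup side",fit(s,ms,58,32,X,Y),"wrist",fit(w,mw,58,32,X,Y));print("knob side",fit(s,ms,88.5,9,X,Y),"wrist",fit(w,mw,88.5,9,X,Y),"barrel",fit(s,ms,74.5,13.5,X,Y))
print(env.state()["ee_pos"],env.state()["gripper_force"])
E
```

```text
time_s: 24.2
ee_pos: [452.7, 134.0, 79.7]
ee_rot: [180.0, 0.0, -118.7]
force: [-0.3, 0.5, -1.0]
gripper_width: 40.1
gripper_force: 0.0
time_s: 25.2
ee_pos: [451.9, 133.7, 204.5]
ee_rot: [179.9, -0.1, -118.7]
force: [0.3, 0.6, 0.7]
gripper_width: 40.0
gripper_force: 0.0
cap side [239.96829971 235.28818444] [457.44030324 399.85894571  19.        ]
cup side (np.float32(289.84018), np.float64(454.0), np.float64(128.0)) wrist (np.float32(167.52776), np.float64(449.0), np.float64(137.0))
knob side (np.float32(348.7055), np.float64(453.0), np.float64(133.0)) wrist (np.float32(266.23813), np.float64(444.0), np.float64(120.0)) barrel (np.float32(328.4388), np.float64(454.0), np.float64(131.0))
[452.35330306 133.84650759 205.01047862] 0.0
```

The side view puts the cap at (457,400) in the saucer and the knob at (453,133), at the standing height above the cup's centre. Handing in.

```bash
python3 -c "
from workcell import env
print(env.job_done())"
```

```text
the job is handed in; nothing more can be done
None
```

I handed the job in at about 25 s: the cap lies flat, right way up and centred in the saucer, and the cartridge stands in the white cup. The final camera check agreed with both, though the hand-in returned no verdict.

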